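Ballast a clay pot to weight on the spring balance

ROBOT

A 7-joint arm with a two-finger parallel gripper is mounted at the origin on the work surface. World frame = base frame: x ahead of the robot, y to its left, z up, the work surface at z = 0. Lengths are in m, angles in degrees, forces in N, time in s.
With the tool pointing down it reaches from about 0.35 to 0.775 m from the base axis. Payload 3.1 kg.
Tool frame: the origin (TCP) lies on the centre line of the jaws, within the pads' length; the fingertips stand 17 mm ahead of it and the grasp point (between the pads) lies 2 mm behind it (robot.tip_reach is the distance from the TCP to the fingertips, in m); z points along the fingers, y is the direction in which the jaws open and shut (so a half turn about z gives the same grasp; the last joint's range is limited). The gripper opens to 85 mm and grips with 20 to 120 N. Pads are 22 mm wide; open, the fingers measure 114 mm over their backs; the gripper's body (76 mm by 85 mm) begins 54 mm behind the grasp point. The pads swing forward as they close: fully open they stand 13 mm farther back than shut.
Start: joints at [66.767, 17.813, 0.802, 86.603, -0.252, 75.585, -1.558], TCP at [0.196, -0.514, 0.248] pointing down, gripper open.
Joint ranges: [-154.91, 154.91], [-16.99, 109.72], [-72.82, 74.43], [7.12, 147.25], [-82.49, 262.49], [11.32, 116.49], [-174.64, 174.64]. Speed limits (degrees/s): [159.86, 159.86, 180, 180, 180, 180, 180].

INTERFACE

Orientations are given as [roll, pitch, yaw] about the fixed x, y, z axes, in that order (R = Rz(yaw) Ry(pitch) Rx(roll)).
In Python, from station import robot, fingers, vision, workorder, recognise gives the robot as it stands. Calls block until the motion is done:
- robot.move_to(position, orientation): joint-space move of the TCP to a pose.
- robot.line_to(position, orientation=None, velocity=0.15, f_stop=None): straight line of the TCP; orientation=None keeps the orientation; velocity is the mean speed in m/s. With f_stop (N) it stops when the force on the tool has changed by that much, and returns True; else False.
- robot.move_j(angles): joint-space move.
- fingers.gripper_to(opening, force=None): opening from 0.0 (shut) to 1.0 (fully open); force is the grip in N (None keeps the last); returns when the fingers have stopped.
- robot.pause(seconds).
- robot.inverse_kinematics(position, orientation): joint angles nearest the present ones, or None.
- vision.grab_frame(name): name is "side" or "top" or "wrist"; returns the picture (384x512x3 uint8, red, green, blue); there is no depth.
- vision.calibration(name): a dict with "mtx" (3x3 intrinsics, pixels), "k1" (the pictures are not rectified: a ray, as slopes to the right and down, at radius r is drawn at 1 + k1 r^2 times it, then the intrinsics apply), "extrinsics" (4x4, takes a point from world to camera coordinates); the wrist camera has in their place "T_tool_cam" (4x4, takes a point from camera to tool coordinates, whose origin is the TCP and whose axes are the flange's). Camera axes: x right, y up, looking along -z (the intrinsics and any distortion apply to the point x, -y, -z); pixel columns grow to the right and rows downward; lengths in m; the calibration is good to about 2 mm. A picture is of the moment at which its call begins: read the wrist's pose just before it. calibration takes no time and is no camera call.
A pose or a line that the arm cannot do raises robot.PlanningError and nothing moves.
- workorder.close_job(): hands the job in, once; it reports no verdict.
Trained networks look in the newest picture that a camera, given by its name, has taken for a name from the list of things; names that differ only in an ending like _2 or _b are one class to them, and where a whole thing is asked for, a point or a joint stands for the part that bears it (a point fixed in the world has none). Each returns a list of dicts, best first, with "p" (0 to 1); they miss things now and then, are a little off and sometimes report something else, mostly with a low value. They report only what shows in the picture. A call takes as long as a camera call.
- recognise(label, camera): "rect" ([centre column, centre row, width, height] in pixels, round what is visible of it).
Readings, each from a call of its own:
- robot.current_time_s(): time.
- robot.current_joint_positions(): joint angles.
- robot.current_dq(): joint speeds.
- robot.current_joint_torque(): joint torques, N m.
- robot.current_tool_pos(): TCP position.
- robot.current_eef_rot(): TCP orientation.
- robot.current_contact_force(): force on the tool from outside, world axes, zero at the start.
- robot.current_torque(): the same for the moment, N m.
- robot.current_finger_gap(): opening from 0.0 (shut) to 1.0 (fully open).
Only numpy, scipy, OpenCV 4.12 (cv2) and the standard library are available. Lean on these libraries where they do the work, as an engineer would, in place of code of your own. Each camera call takes 0.05 s, during which the arm holds its last target.

TASK

Hang the empty clay pot by its wire bail on the hook of the spring balance, let go and let it settle. Then put stones into the hanging pot, one after another, until the settled pointer stands on the black band; then, with its stones in it, take the pot off and stand it upright in the black tray, and put all the stones left over into the wooden box. Do not disturb the wash bottle, the stack of pots or the spatula.

Things in the scene. Friction and masses are not known exactly. Their poses are not given: they have to be found in the camera images.
- pot: clay pot, loose, empty at the start: 90 mm high, rim 140 mm across, foot 100 mm, wall 5 mm, floor 6 mm; origin at the centre of its underside, z up. It weighs 370 to 480 g, which cannot be seen. Over its mouth, in its y-z plane, stands a rigid wire bail with a wooden grip on top.
- bail_top (a point): the point of the rigid wire bail (centre of the 6 mm wire), on the pot's axis 155 mm above its underside. The bail is an upside-down V in the pot's y-z plane, from here down to the rim at y = +-70 mm, height 90 mm; it centres itself on a hook under it.
- pot_grip (a point): centre of the upright wooden grip above the bail's point, 177 mm above the pot's underside; 24 mm along the pot's x, 10 mm along its y, from height 160 to 195 mm
- balance: spring balance, fixed: x points from the hook's tip to the column, y across the hook, z up; origin on the bench straight below the hook's seat. Column 34 mm square, 316 mm high, centre at x = +110 mm, on a foot plate 160 mm wide, 14 mm thick, from x = +20 to +170 mm. The scale plate on the column's far side (+x) carries a black band.
- hook_seat (a point): bottom of the hook's valley (centre of its 7 mm bar), 230 mm above the bench when unloaded; sinks with the hook. In balance axes the bar rises to an upturned tip at x = -15 mm, 10 mm higher, open towards -x; on the other side to 12 mm higher at x = +18 mm, then level to the column. A bail at rest in it has its bail_top about 9 mm above here.
- hook (a joint): dip of the sprung hook in m: 0 = unloaded, at the top; stop at 0.075. It starts to sink at about 0.33 kg, then sinks about 2.05 mm per 10 g (48 N/m), about 12 mm a stone, and bobs for one or two seconds after every change of load. The pointer moves with it and stands on the black band from 0.041 to 0.057.
- tray: black plastic tray, fixed, 190 x 190 mm, walls 45 mm high and 5 mm thick, floor 5 mm thick; origin at the centre of its underside
- stone_box: open wooden box, fixed, 130 x 130 mm, 35 mm high, walls and floor 4 mm; origin at the centre of its underside
- wash_bottle: white wash bottle, loose, 56 mm across, 140 mm high, origin at the centre of its underside; bystander
- pot_stack: stack of small plastic pots, loose, 100 mm across, 115 mm high, origin at the centre of its underside; bystander
- scoop: long-handled spatula lying on the bench, loose, origin at its underside; bystander
- stone1: loose grey stone, a flattened round pebble 32 mm across and 28 mm high, origin at the centre of its underside; weighs about 60 g (57 to 63 g) (three to five stones are there)
- stone2: loose grey stone, a flattened round pebble 32 mm across and 28 mm high, origin at the centre of its underside; weighs about 60 g (57 to 63 g) (three to five stones are there)
- stone3: loose grey stone, a flattened round pebble 32 mm across and 28 mm high, origin at the centre of its underside; weighs about 60 g (57 to 63 g) (three to five stones are there)
- stone4: loose grey stone, a flattened round pebble 32 mm across and 28 mm high, origin at the centre of its underside; weighs about 60 g (57 to 63 g) (three to five stones are there)
- stone5: loose grey stone, a flattened round pebble 32 mm across and 28 mm high, origin at the centre of its underside; weighs about 60 g (57 to 63 g) (three to five stones are there)

How it is judged:
By the outcome, as a careful person would: the job done as asked, in the order asked, and still so for the second after the job is handed in, with the robot touching nothing.
Of stone1, stone2, stone3, stone4, stone5 only 3 to 5 are there at a start; the rules pass over those that are not, and their reading is None.
At some moment in a run one of stone1, stone2, stone3, stone4, stone5 may be knocked a few centimetres aside while the robot is not near it.
It also fails if it takes over 210 s, if anything falls off the work surface, if the arm or the gripper's body presses on something with over 40 N, if the wrist force passes 120 N, or if a joint passes its speed limit or range.

## Working session

There is one attempt and no reset: what is moved stays moved. The work goes in short steps, each a Python script; the robot and the scene stay as the last script left them, time stands still between calls to the robot, and variables do not carry over. Pictures are saved under pics/ and viewed, and the job is handed in when it is done.

```bash
ls; mkdir -p pics
python3 - <<'E'
from station import robot, fingers, vision, workorder, recognise
import cv2
for n in ["side","top","wrist"]:
    im=vision.grab_frame(n); cv2.imwrite(f"pics/{n}0.png",im[:,:,::-1])
    c=vision.calibration(n); print(n,c)
    for l in ["pot","pot_grip","balance","hook","tray","stone_box","wash_bottle","pot_stack","scoop","stone1"]:
        try: print(l,[( [round(float(x)) for x in d["rect"]],round(d["p"],2)) for d in recognise(l,n)])
        except Exception as e: print(l,e)
print(robot.current_time_s(),robot.current_eef_rot(),robot.tip_reach)
E
```

```text
pics
side {'mtx': array([[417.03951171,   0.        , 258.64243065],
       [  0.        , 417.03951171, 186.82171678],
       [  0.        ,   0.        ,   1.        ]]), 'k1': 0.014462330912989154, 'extrinsics': array([[ 0.98914788, -0.14490154,  0.0242901 , -0.56595832],
       [ 0.05298507,  0.50600851,  0.86089951, -0.17945594],
       [-0.13703666, -0.85026992,  0.50819487, -1.12265693],
       [ 0.        ,  0.        ,  0.        ,  1.        ]])}
pot [([228, 311, 62, 90], 0.81)]
pot_grip [([203, 175, 54, 37], 0.63), ([227, 312, 66, 95], 0.62)]
balance [([303, 187, 70, 119], 0.88)]
hook [([305, 187, 70, 119], 0.67), ([203, 177, 56, 36], 0.67)]
tray [([205, 177, 54, 41], 0.56)]
stone_box [([301, 268, 19, 57], 0.67)]
wash_bottle [([300, 268, 22, 56], 0.72)]
pot_stack [([262, 155, 32, 38], 0.6)]
scoop [([344, 332, 124, 31], 0.59)]
stone1 [([216, 229, 12, 12], 0.57), ([212, 266, 11, 12], 0.5), ([232, 234, 14, 13], 0.49), ([211, 252, 9, 17], 0.41)]
top {'mtx': array([[374.94826965,   0.        , 258.24366854],
       [  0.        , 374.94826965, 186.46448935],
       [  0.       
[... 835 characters left out ...]
[[284.81448253,   0.        , 255.50983215],
       [  0.        , 284.81448253, 183.95067734],
       [  0.        ,   0.        ,   1.        ]]), 'k1': 0.0014386260997482378, 'T_tool_cam': array([[ 7.37918542e-04,  9.52907359e-01,  3.03260648e-01,
         7.72105940e-02],
       [ 9.99999194e-01, -1.01657169e-03,  7.60997832e-04,
         1.12342424e-03],
       [ 1.03344662e-03,  3.03259842e-01, -9.52907341e-01,
        -1.25855837e-01],
       [ 0.00000000e+00,  0.00000000e+00,  0.00000000e+00,
         1.00000000e+00]])}
pot []
pot_grip []
balance []
hook []
tray []
stone_box []
wash_bottle []
pot_stack []
scoop []
stone1 []
1.65 [ 1.79998149e+02 -1.55295316e-03  2.08511780e+01] 0.017
```

Run:
```python
import cv2
t=cv2.imread('pics/top0.png'); cv2.imwrite('pics/top0c.png',cv2.resize(t[100:300,110:430],None,fx=2.5,fy=2.5,interpolation=2))
t=cv2.imread('pics/side0.png'); cv2.imwrite('pics/side0c.png',cv2.resize(t[110:380,160:430],None,fx=2.2,fy=2.2,interpolation=2))
```

```text
(no output)
```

View pics/top0c.png

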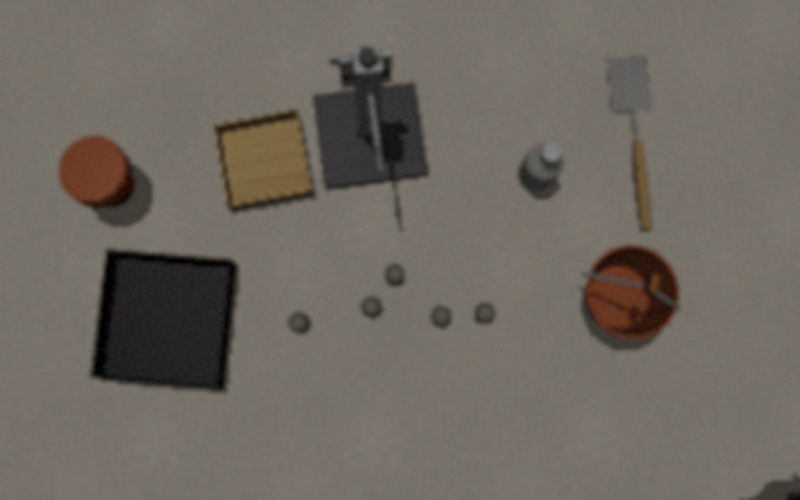

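View pics/side0c.png

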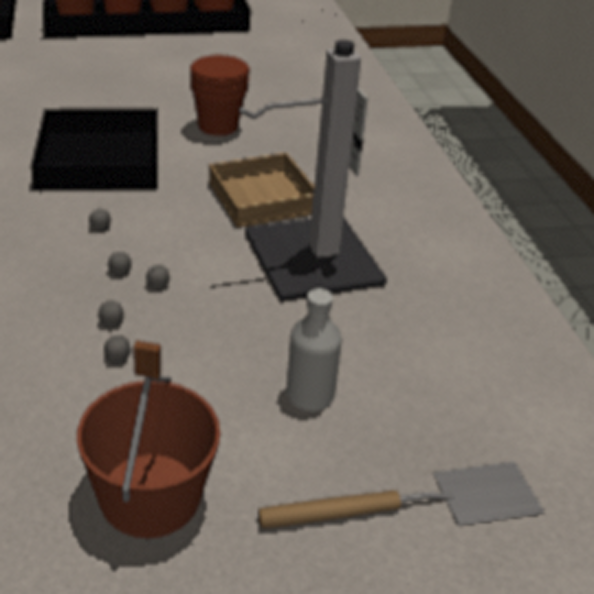

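View pics/side0.png

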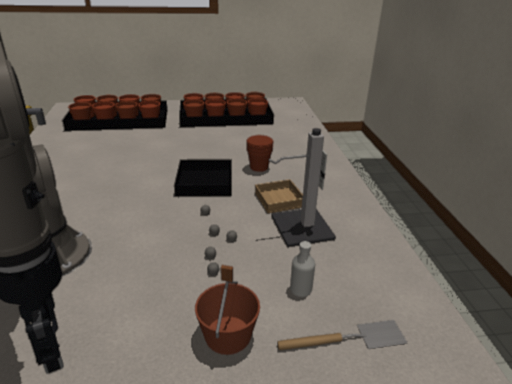

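```bash
cat > h.py <<'E'
import numpy as np, cv2
from station import robot, fingers, vision, workorder, recognise
from scipy.spatial.transform import Rotation as R
def Rt(o): return R.from_euler('xyz',o,degrees=True).as_matrix()
def cam(n,pose=None):
    c=vision.calibration(n)
    if n=="wrist":
        p,o=pose if pose else (robot.current_tool_pos(),robot.current_eef_rot())
        T=np.eye(4);T[:3,:3]=Rt(o);T[:3,3]=p
        E=np.linalg.inv(T@c["T_tool_cam"])
    else: E=c["extrinsics"]
    return c["mtx"],c["k1"],E
def proj(C,P):
    K,k1,E=C; P=np.atleast_2d(P); q=P@E[:3,:3].T+E[:3,3]
    s=np.c_[q[:,0]/-q[:,2],-q[:,1]/-q[:,2]]; r2=(s**2).sum(1,keepdims=True); s=s*(1+k1*r2)
    return s@K[:2,:2].T+K[:2,2]
def ray(C,px):
    K,k1,E=C; d=(np.asarray(px,float)-K[:2,2])/K[0,0]; s=d.copy()
    for _ in range(20): s=d/(1+k1*(s**2).sum())
    v=E[:3,:3].T@np.array([s[0],-s[1],-1.]); o=-E[:3,:3].T@E[:3,3]
    return o,v
def unp(C,px,z):
    o,v=ray(C,px); return o+v*(z-o[2])/v[2]
def snap(n,f,crop=None,s=1):
    pose=(robot.current_tool_pos(),robot.current_eef_rot()) if n=="wrist" else None
    im=vision.grab_frame(n)[:,:,::-1]; 
    o=im if crop is None else im[crop[1]:crop[3],crop[0]:crop[2]]
    cv2.imwrite("pics/"+f,cv2.resize(o,None,fx=s,fy=s,interpolation=cv2.INTER_CUBIC)); return im,cam(n,pose)
def rec(l,n): return [(np.round(d["rect"],1).tolist(),round(d["p"],2)) for d in recognise(l,n)]
def tri(obs):
    A=np.zeros((3,3));b=np.zeros(3)
    for C,px in obs:
        o,v=ray(C,px);v/=np.linalg.norm(v);M=np.eye(3)-np.outer(v,v);A+=M;b+=M@o
    return np.linalg.solve(A,b)
E
python3 - <<'E'
from h import *
C=cam("top")
f=lambda x,y,z:print(x,y,z,unp(C,(x/2.5+110-.3,y/2.5+100-.3),z).round(3))
print("foot");[f(x,y,.014) for x,y in [(315,95),(415,85),(427,175),(327,188)]]
print("col");f(368,57,.316)
print("hook");f(383,168,.235);f(370,90,.242)
print("tray");[f(x,y,.045) for x,y in [(108,251),(237,262),(225,390),(92,377)]]
print("box");[f(x,y,.035) for x,y in [(217,125),(297,112),(313,195),(233,210)]]
print("pot rim");[f(x,y,.09) for x,y in [(632,246),(632,337),(586,292),(679,292),(585,275),(678,307)]];f(655,283,.195)
print("stones");[f(x,y,.014) for x,y in [(395,274),(372,307),(300,322),(441,316),(485,313)]]
print("bottle");f(551,155,.14);print("stack");f(96,171,.115);
f(645,230,.02)
S=cam("side")
print(unp(S,(160+345/2.2,110+48/2.2),.316))
E
```

```text
foot
315 95 0.014 [0.77  0.127 0.014]
415 85 0.014 [ 0.784 -0.027  0.014]
427 175 0.014 [ 0.641 -0.043  0.014]
327 188 0.014 [0.623 0.108 0.014]
col
368 57 0.316 [0.72  0.043 0.316]
hook
383 168 0.235 [0.601 0.026 0.235]
370 90 0.242 [0.702 0.042 0.242]
tray
108 251 0.045 [0.525 0.43  0.045]
237 262 0.045 [0.507 0.238 0.045]
225 390 0.045 [0.323 0.253 0.045]
92 377 0.045 [0.341 0.447 0.045]
box
217 125 0.035 [0.718 0.274 0.035]
297 112 0.035 [0.736 0.153 0.035]
313 195 0.035 [0.608 0.128 0.035]
233 210 0.035 [0.587 0.247 0.035]
pot rim
632 246 0.09 [ 0.518 -0.328  0.09 ]
632 337 0.09 [ 0.39  -0.321  0.09 ]
586 292 0.09 [ 0.454 -0.259  0.09 ]
679 292 0.09 [ 0.452 -0.393  0.09 ]
585 275 0.09 [ 0.478 -0.259  0.09 ]
678 307 0.09 [ 0.43 -0.39  0.09]
655 283 0.195 [ 0.454 -0.327  0.195]
stones
395 274 0.014 [0.492 0.008 0.014]
372 307 0.014 [0.443 0.042 0.014]
300 322 0.014 [0.422 0.148 0.014]
441 316 0.014 [ 0.428 -0.059  0.014]
485 313 0.014 [ 0.432 -0.124  0.014]
bottle
551 155 0.14 [ 0.64  -0.208  0.14 ]
stack
96 171 0.115 [0.63  0.432 0.115]
645 230 0.02 [ 0.553 -0.369  0.02 ]
[0.7200653  0.02306624 0.316     ]
```

Run:
```python
from h import *
def t(name,p,o):
    q=robot.inverse_kinematics(p,o); print(name,np.round(o),None if q is None else np.round(q))
for y in (-20,160):
    t("potabove",[.4535,-.326,.33],[180,0,y]); t("pot",[.4535,-.326,.18],[180,0,y])
for y in (7,187):
    y=y if y<180 else y-360
    t("pre",[.46,.012,.30],[180,0,y]); t("hook",[.61,.029,.29],[180,0,y])
for y in (-15,0,30,90,-90,165):
    t("tray",[.424,.342,.20],[180,0,y]); t("box",[.66,.2,.03],[180,0,y]); t("box",[.66,.2,.15],[180,0,y])
# tilted: tool z pointing +x & down
for tilt in (30,40,50):
  for base in (7,-173):
    Rm=Rt([180,0,base]); a=np.deg2rad(7); axis=[-np.sin(a),np.cos(a),0]
    o=R.from_matrix(R.from_rotvec(-np.deg2rad(tilt)*np.array(axis)).as_matrix()@Rm)
    e=o.as_euler('xyz',degrees=True); print(tilt,base,o.as_matrix()[:,2].round(2))
    t("drop",[.58,.026,.14],e);t("drop",[.58,.026,.20],e); t("drop",[.50,.016,.24],e)
```

```text
potabove [180   0 -20] [ 37.  17.  -4.  76.   1.  87. -77.]
pot [180   0 -20] [ 37.  22.  -3.  91.   1.  67. -77.]
potabove [180   0 160] [ 54.  20. -29.  75.   9.  88.  97.]
pot [180   0 160] [ 55.  24. -29.  91.  12.  68.  94.]
pre [180   0   7] [ 30.   8. -38.  93.   5.  80. -92.]
hook [180   0   7] [ 16.  28. -33.  71.  15.  86. -98.]
pre [ 180    0 -173] [ 36.   9. -46.  93.   7.  81.  87.]
hook [ 180    0 -173] [ 22.  30. -44.  70.  20.  87.  78.]
tray [180   0 -15] [   3.   33.  -65.   90.   31.   77. -171.]
box [180   0 -15] [  -2.   47.  -29.   76.   23.   63. -138.]
box [180   0 -15] [   1.   42.  -35.   69.   24.   76. -138.]
tray [180   0   0] [   1.   31.  -62.   90.   28.   75. -154.]
box [180   0   0] [   1.   49.  -35.   75.   29.   64. -127.]
box [180   0   0] [   4.   44.  -43.   68.   29.   78. -126.]
tray [180   0  30] [ -33.   19.  -10.   92.    3.   69. -104.]
box [180   0  30] [   5.   51.  -43.   75.   35.   67. -101.]
box [180   0  30] [  7.  47. -50.  68.  34.  80. -99.]
tray [180   0  90] [ -0.  30. -59.  90.  26.  75. -63.]
box [180   0  90] [  4.  51. -40
[... 900 characters left out ...]
 -82.  11.  -7.]
drop [180. -40.   7.] [ 26.   5. -30. 124.  -2.  12. -84.]
drop [180. -40.   7.] [ 50. -12. -43. 129. -39.  25. -48.]
40 -173 [ 0.64  0.08 -0.77]
drop [ 180.   40. -173.] [ 51.  19. -62. 127.  82.  14.  18.]
drop [ 180.   40. -173.] [-12.   3.  10. 125. -16.  13. 109.]
drop [ 180.   40. -173.] [-12. -11.   9. 131.  -4.  20.  98.]
50 7 [ 0.76  0.09 -0.64]
drop [180. -50.   7.] [ 51.  21. -60. 135. 145.  21. 138.]
drop [180. -50.   7.] None
drop [180. -50.   7.] [ 39. -13. -33. 138. -79.  16.  -8.]
50 -173 [ 0.76  0.09 -0.64]
drop [ 180.   50. -173.] [ 51.  21. -60. 135. 145.  21. -42.]
drop [ 180.   50. -173.] None
drop [ 180.   50. -173.] [ 24. -12. -20. 138. -73.  12. 167.]
```

Run:
```python
from h import *
robot.move_to([.4535,-.326,.36],[180,0,160])
im,C=snap("wrist","w1.png",s=1.5)
print(rec("pot_grip","wrist"),rec("pot","wrist"))
c=[.4535,-.326]
u=np.array([np.cos(np.deg2rad(-20)),np.sin(np.deg2rad(-20))]);v=np.array([-u[1],u[0]])
P=[[*c,.195],[*c,.155]]+[[*(np.array(c)+s*.07*v),.09] for s in(1,-1)]
print(proj(C,P)*1.5, robot.current_tool_pos(),robot.current_eef_rot(),robot.current_contact_force())
```

```text
[([257.4, 151.0, 105.1, 94.0], 0.61)] [([258.4, 148.1, 103.2, 96.8], 0.68)]
[[386.25776341 256.39020433]
 [385.94711532 243.44122059]
 [460.28300831 227.54637946]
 [310.88105414 227.77555342]] [ 0.45277573 -0.32688095  0.35956695] [-1.79982679e+02 -5.28585742e-02  1.59875370e+02] [ 0.14489454 -0.33683178 -0.1047872 ]
```

View pics/w1.png

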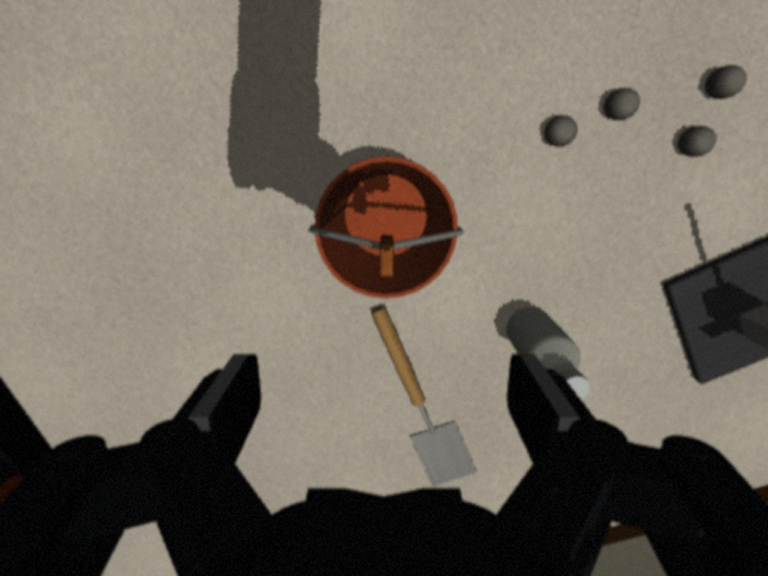

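Run:
```python
from h import *
o=[180,0,160]
fingers.gripper_to(0.55)
robot.line_to([.4535,-.326,.23],o,velocity=.2)
f0=np.array(robot.current_contact_force())
print(robot.line_to([.4535,-.326,.180],velocity=.08,f_stop=8), robot.current_tool_pos())
fingers.gripper_to(0,force=60); print(robot.current_finger_gap(),robot.current_contact_force())
robot.line_to([.4535,-.326,.29],velocity=.1); robot.pause(.5)
f=[robot.current_contact_force() for _ in range(3)]
print(f0,np.round(f,2),robot.current_finger_gap())
im,C=snap("wrist","w2.png",s=1.2); snap("side","s2.png",s=1.5)
print(robot.current_time_s())
```

```text
False [ 0.45388924 -0.32612424  0.18042118]
0.10479700920423499 [-0.48318248  0.81125928  2.68284999]
[-0.2139304  -0.42554318  0.27349796] [[ 0.19  0.4  -3.71]
 [ 0.19  0.4  -3.71]
 [ 0.19  0.4  -3.71]] 0.11049353093898867
7.625
```

View pics/s2.png

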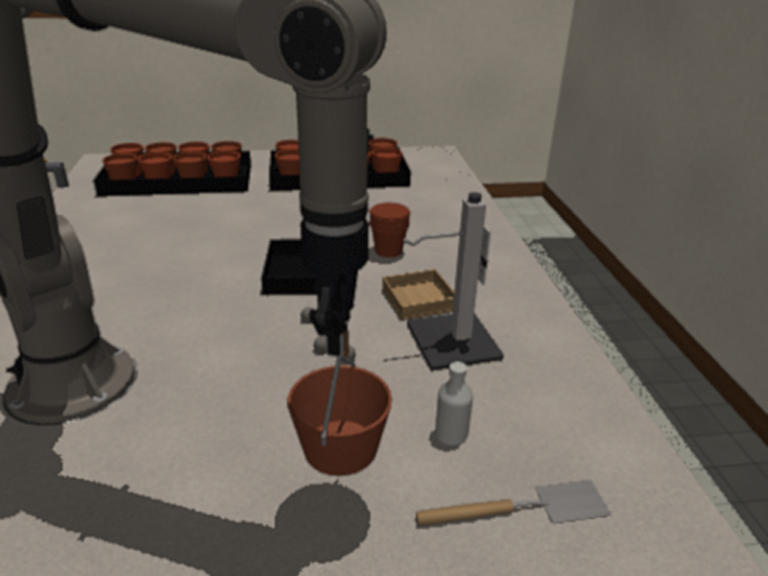

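View pics/w2.png

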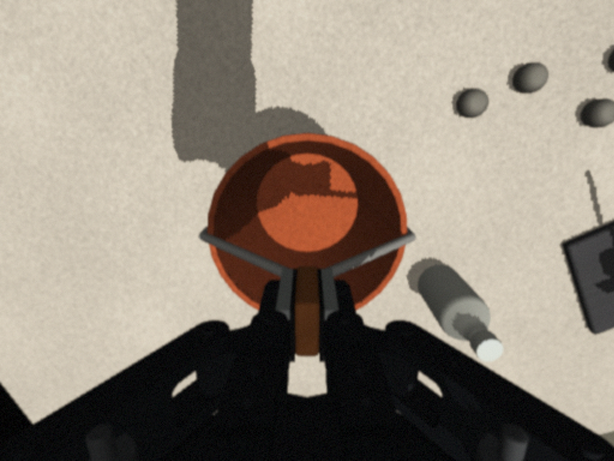

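Run:
```python
from h import *
s=cv2.imread('pics/side0.png'); t=cv2.imread('pics/top0.png')
def draw(seat,yaw,col):
    a=np.deg2rad(yaw);ux=np.array([np.cos(a),np.sin(a),0]);S=np.array([*seat,.23])
    pts=[S+ux*x+[0,0,z] for x,z in((-.015,.010),(0,0),(.018,.012),(.093,.012))]
    uy=np.array([-ux[1],ux[0],0]);B=np.array([*seat,0])
    ft=[B+ux*x+uy*y+[0,0,.014] for x,y in((.02,-.08),(.17,-.08),(.17,.08),(.02,.08),(.02,-.08))]
    ct=[B+ux*x+uy*y+[0,0,.316] for x,y in((.093,-.017),(.127,-.017),(.127,.017),(.093,.017),(.093,-.017))]
    out=[]
    for im,n,(x0,y0,x1,y1),f in((s,"side",(250,120,340,250),4.5),(t,"top",(220,100,300,200),6)):
        o=cv2.resize(im[y0:y1,x0:x1],None,fx=f,fy=f,interpolation=2); C=cam(n)
        for L in(pts,ft,ct):
            q=((proj(C,np.array(L))+.5-[x0,y0])*f).astype(int); cv2.polylines(o,[q.reshape(-1,1,2)],False,col,1)
        out.append(o)
    h=max(o.shape[0] for o in out); out=[cv2.copyMakeBorder(o,0,h-o.shape[0],0,0,0) for o in out]
    return np.hstack(out)
o=draw((.6102,.0294),7,(0,255,0)); print(o.shape);cv2.imwrite("pics/ov1.png",cv2.resize(o,None,fx=.9,fy=.9))
```

```text
(600, 885, 3)
```

View pics/ov1.png

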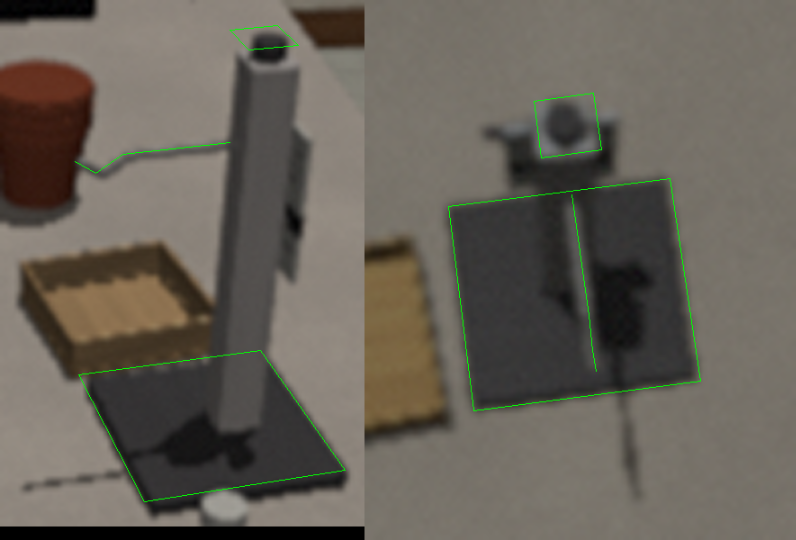

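Run:
```python
from h import *
t=cv2.imread('pics/top0.png'); x0,y0=240,120
o=cv2.resize(t[y0:190,x0:285],None,fx=11,fy=8.5,interpolation=2)
o=cv2.convertScaleAbs(o,alpha=1.8)
cv2.imwrite("pics/ov2.png",cv2.resize(t[y0:190,x0:285],None,fx=8,fy=8,interpolation=0)*2)
C=cam("top")
for seat,yaw in(((.6102,.0294),7),):
    a=np.deg2rad(yaw);ux=np.array([np.cos(a),np.sin(a),0]);S=np.array([*seat,.23])
    print((proj(C,np.array([S+ux*x+[0,0,z] for x,z in((-.015,.010),(0,0),(.018,.012),(.093,.012))]))+.5-[x0,y0])*8)
```

```text
[[183.59016256 389.42272634]
 [178.39697867 358.86879616]
 [172.52589572 307.98944577]
 [147.73498447 128.97348046]]
```

View pics/ov2.png

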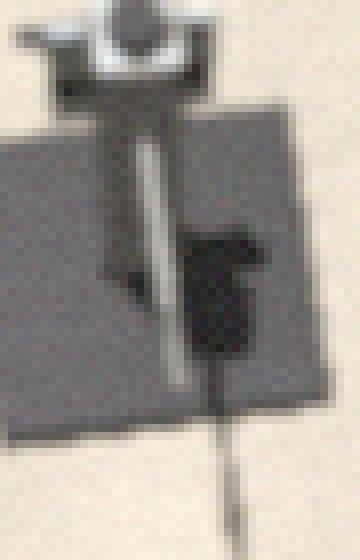

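```bash
cat >> h.py <<'E'
YB=7.0; a_=np.deg2rad(YB); UX=np.array([np.cos(a_),np.sin(a_),0]); UY=np.array([-UX[1],UX[0],0]); SEAT=np.array([.6101,.0296,.230])
def bal(x,y=0,z=0): return SEAT+UX*x+UY*y+np.array([0,0,z])
E
python3 - <<'E'
from h import *
o=[180,0,-173]
robot.move_to(bal(-.17,0,.032+.025),o); print(robot.current_tool_pos(),robot.current_eef_rot())
robot.line_to(bal(-.03,0,.032+.025),velocity=.15)
im,C=snap("wrist","w3.png",s=1.5); snap("side","s3.png",(200,60,380,260),4)
print(robot.current_time_s(),robot.current_contact_force())
E
```

```text
[0.44207019 0.00625837 0.28696973] [-1.79932801e+02  1.97742000e-02 -1.73253472e+02]
10.075 [ 0.67239537  0.01373874 -3.78734438]
```

View pics/w3.png

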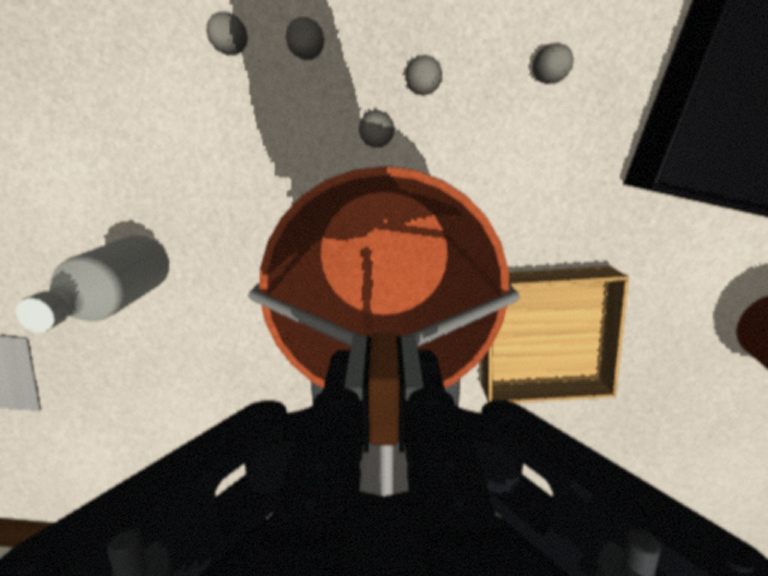

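View pics/s3.png

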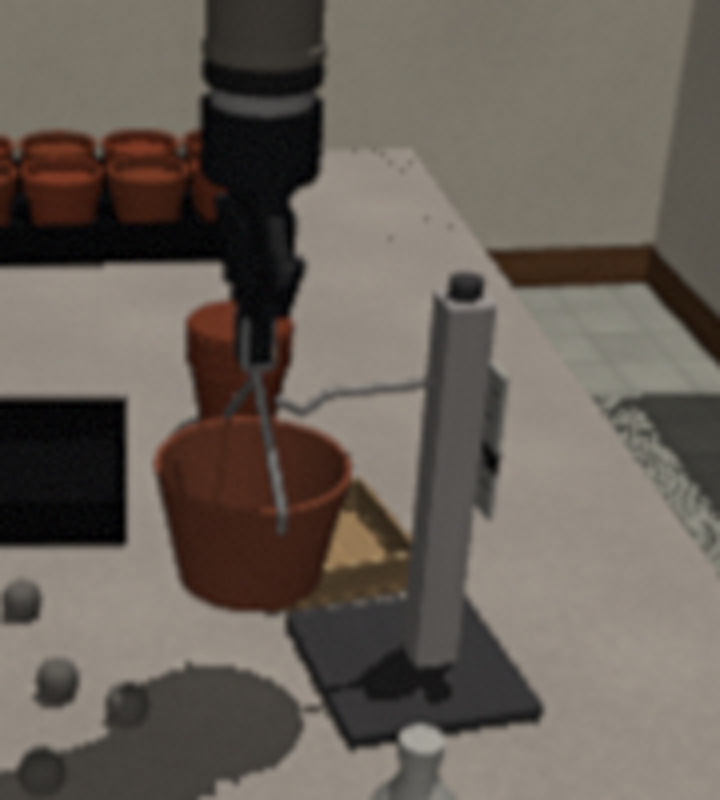

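Run:
```python
from h import *
print(robot.line_to(bal(0,0,.057),velocity=.1,f_stop=4))
f0=robot.current_contact_force()[2]; print(f0)
robot.line_to(bal(0,0,.044),velocity=.05); print(robot.current_contact_force())
for i in range(1,20):
    dz=.044-.003*i
    robot.line_to(bal(0,0,dz),velocity=.03); robot.pause(.15)
    f=robot.current_contact_force(); print(round(dz-.025,4),np.round(f,2))
    if f[2]>0.1 or abs(f[0])>6 or abs(f[1])>6: break
im,C=snap("wrist","w4.png",s=1.5); snap("side","s4.png",(200,60,380,260),4)
print(robot.current_time_s(),robot.current_tool_pos())
```

```text
True
-4.631690320798481
[-0.2714401  -0.28695374 -3.98547434]
0.016 [-0.42  0.16 -3.12]
0.013 [-0.13 -0.46 -3.92]
0.01 [ 2.31  1.32 -0.13]
0.007 [ 4.31  2.42 -0.  ]
0.004 [4.27 2.24 0.31]
12.8917 [0.6107216  0.03014053 0.25911046]
```

View pics/s4.png

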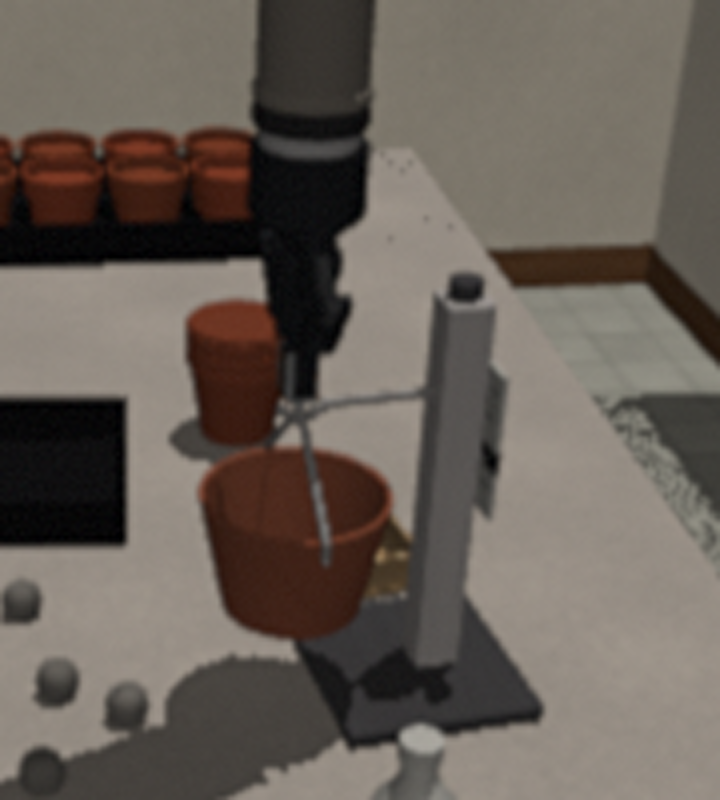

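Run:
```python
from h import *
z=.029
for d in [(.002,.001),(.004,.002),(.006,.003)]:
    robot.line_to(bal(0,0,z)+np.array([*d,0]),velocity=.03); robot.pause(.3)
    f=robot.current_contact_force(); print(d,np.round(f,2))
    if f[0]<1: break
print(robot.current_torque())
snap("side","s5.png",(200,60,380,260),4)
```

```text
(0.002, 0.001) [ 0.57  1.63 -0.57]
[ 0.39005327  0.04445145 -0.0638657 ]
```

View pics/s5.png

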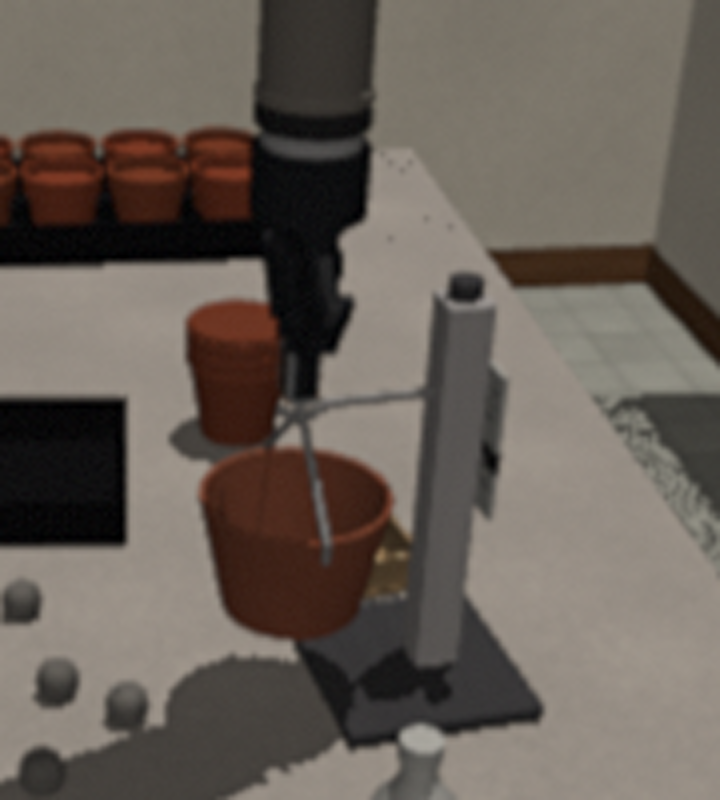

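View pics/w4.png

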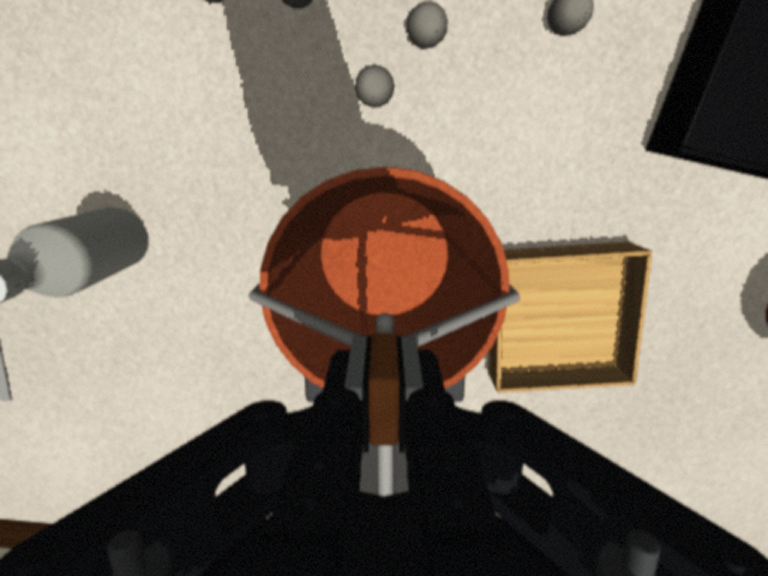

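Run:
```python
from h import *
fingers.gripper_to(0.5)
robot.pause(.5)
p=np.array(robot.current_tool_pos())
robot.line_to(p+[0,0,.08],velocity=.12)
snap("side","s6.png",(200,60,380,260),4); snap("wrist","w6.png",s=1.5)
robot.line_to(p+[0,0,.08]-UX*.16,velocity=.2)
print(robot.current_time_s(),robot.current_contact_force())
```

```text
16.275 [ 0.67321683 -0.10065137 -0.16152913]
```

View pics/s6.png

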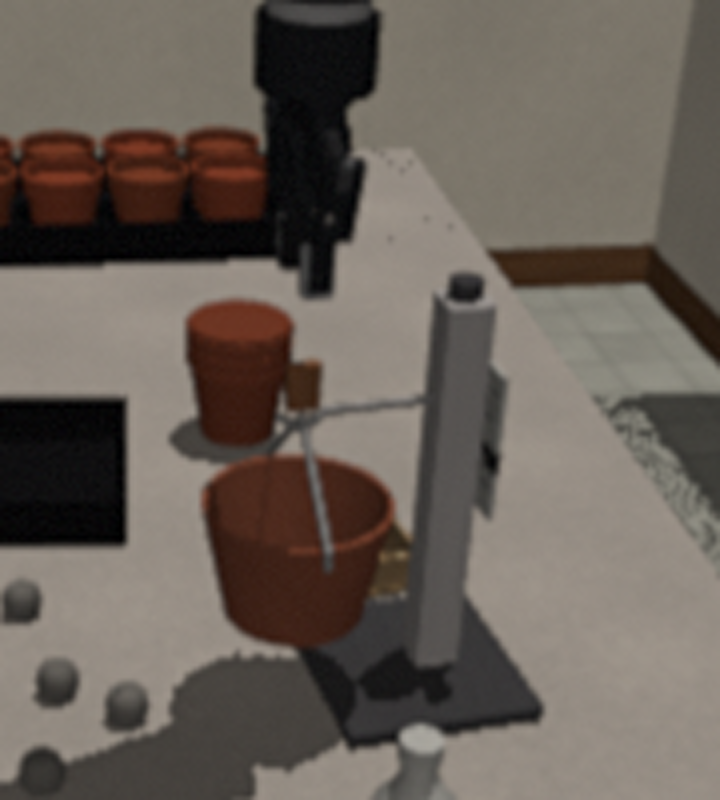

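```bash
cat >> h.py <<'E'
def dip(name=None,verbose=True):
    im=vision.grab_frame("side")[:,:,::-1]
    if name: cv2.imwrite("pics/"+name,cv2.resize(im[60:260,200:380],None,fx=3,fy=3,interpolation=cv2.INTER_CUBIC))
    ref=cv2.imread("pics/side0.png")
    C=cam("side"); ds=np.arange(-.008,.078,.0005)
    def prof(I):
        I=cv2.cvtColor(I,cv2.COLOR_BGR2GRAY).astype(np.float32); r=[]
        for d in ds:
            P=np.array([bal(x,0,.012-d) for x in np.linspace(.03,.085,40)]); q=proj(C,P).astype(np.float32)
            r.append(cv2.remap(I,q[None,:,0],q[None,:,1],cv2.INTER_LINEAR).mean())
        return np.array(r)
    a=prof(np.ascontiguousarray(im))-prof(ref)
    i=np.argmin(a) ; j=np.argmax(a)
    if verbose: print("dip min",ds[i].round(4),a[i].round(1)," max",ds[j].round(4),a[j].round(1))
    return ds,a
E
python3 - <<'E'
from h import *
ds,a=dip("s7.png"); print(np.c_[ds*1000,a][::2].round(1).tolist())
print(proj(cam("side"),[bal(.085,0,.012),bal(.085,0,-.03)]))
E
```

```text
dip min 0.0155 -41.8  max 0.0035 51.1
[[-8.0, 5.3], [-7.0, 5.5], [-6.0, 5.9], [-5.0, 7.2], [-4.0, 9.4], [-3.0, 12.4], [-2.0, 16.9], [-1.0, 23.4], [0.0, 31.7], [1.0, 40.0], [2.0, 46.9], [3.0, 51.0], [4.0, 50.1], [5.0, 44.3], [6.0, 34.9], [7.0, 24.4], [8.0, 14.6], [9.0, 5.5], [10.0, -2.5], [11.0, -10.7], [12.0, -19.4], [13.0, -28.1], [14.0, -35.6], [15.0, -40.7], [16.0, -41.7], [17.0, -38.1], [18.0, -30.6], [19.0, -21.0], [20.0, -12.4], [21.0, -5.2], [22.0, 0.1], [23.0, 3.7], [24.0, 5.6], [25.0, 6.3], [26.0, 6.3], [27.0, 6.2], [28.0, 5.9], [29.0, 5.7], [30.0, 5.5], [31.0, 5.4], [32.0, 5.5], [33.0, 5.6], [34.0, 5.6], [35.0, 5.5], [36.0, 5.4], [37.0, 5.4], [38.0, 5.4], [39.0, 5.4], [40.0, 5.4], [41.0, 5.4], [42.0, 5.5], [43.0, 5.6], [44.0, 5.8], [45.0, 5.9], [46.0, 5.8], [47.0, 5.7], [48.0, 5.6], [49.0, 5.5], [50.0, 5.0], [51.0, 4.3], [52.0, 3.7], [53.0, 2.4], [54.0, 0.3], [55.0, -1.8], [56.0, -4.1], [57.0, -7.2], [58.0, -11.1], [59.0, -14.6], [60.0, -17.6], [61.0, -21.1], [62.0, -24.9], [63.0, -28.0], [64.0, -30.4], [65.0, -33.0], [66.0, -35.4], [67.0, -36.6], [68.0, -36.8], [69.0, -36.6], [70.0, -35.5], [71.0, -33.2], [72.0, -30.2], [73.0, -27.7], [74.0, -25.6], [75.0, -23.4], [76.0, -22.1], [77.0, -21.9]]
[[303.37894408 155.07904676]
 [302.17588912 168.78310359]]
```

View pics/s7.png

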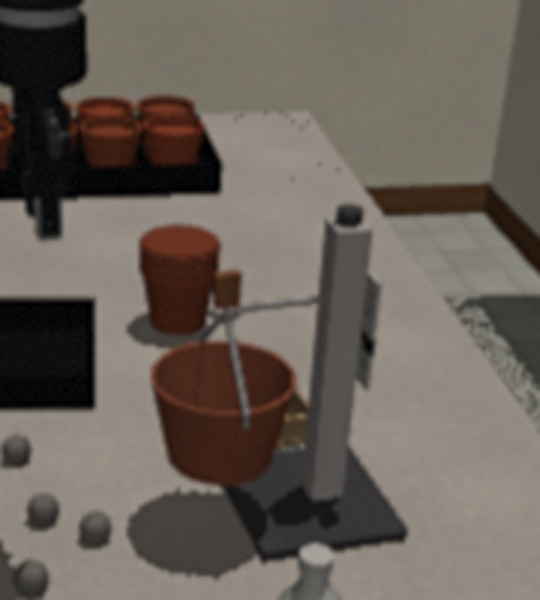

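```bash
cat >> h.py <<'E'
def dipv(name=None):
    ds,a=dip(name,False); m=(ds>.006)&(ds<.056); i=np.where(m)[0][np.argmin(a[m])]
    return round(float(ds[i])-.0034,4),round(float(a[i]),1)
def stones(n="wrist",name=None):
    pose=(robot.current_tool_pos(),robot.current_eef_rot()) if n=="wrist" else None
    im=vision.grab_frame(n)[:,:,::-1]; C=cam(n,pose)
    if name: cv2.imwrite("pics/"+name,cv2.resize(im,None,fx=1.5,fy=1.5))
    return [(unp(C,d["rect"][:2],.014)[:2].round(4).tolist(),np.round(d["rect"]).tolist(),round(d["p"],2)) for d in recognise("stone1",n)]
E
python3 - <<'E'
from h import *
print(dipv())
robot.move_to([.38,-.02,.36],[180,0,180])
for s in stones("wrist","w8.png"): print(s)
for s in stones("top","t8.png"): print(s)
print(dipv(),robot.current_time_s())
E
```

```text
(0.0126, -42.0)
([0.495, 0.0097], [273.0, 206.0, 19.0, 15.0], 0.79)
([0.4457, 0.0446], [294.0, 180.0, 21.0, 20.0], 0.74)
([0.4361, -0.1256], [195.0, 175.0, 19.0, 15.0], 0.69)
([0.4215, 0.1507], [356.0, 166.0, 19.0, 13.0], 0.6)
([0.4283, -0.0594], [233.0, 170.0, 16.0, 19.0], 0.59)
([0.6771, 0.0183], [276.0, 292.0, 64.0, 70.0], 0.33)
([0.4425, 0.04], [259.0, 223.0, 10.0, 6.0], 0.59)
(0.0121, -42.2) 17.05
```

View pics/w8.png

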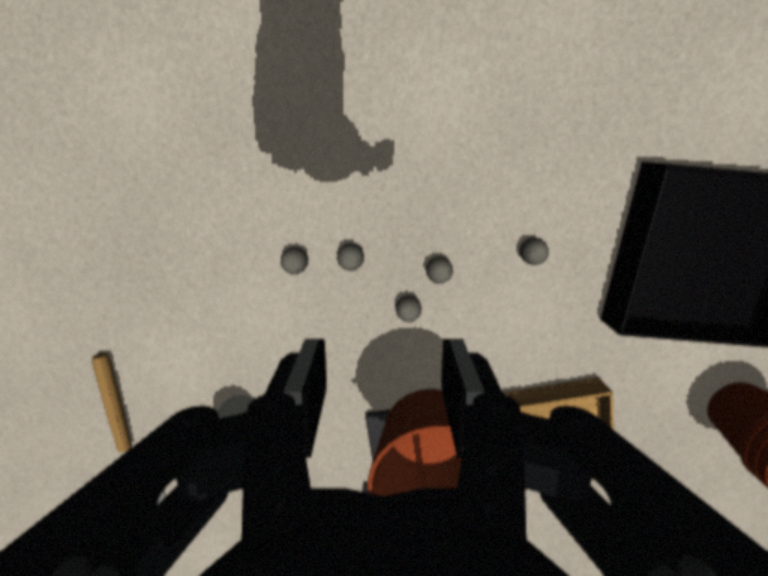

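```bash
cat >> h.py <<'E'
DROP=[180,30,-173]; AX=Rt(DROP)[:,2]
def near(xy,name=None):
    robot.move_to([xy[0]-.03,xy[1],.20],[180,0,180])
    c=[s for s in stones("wrist",name) if s[2]>.3 and np.hypot(s[0][0]-xy[0],s[0][1]-xy[1])<.06]
    print("seen",c); 
    if not c: return np.array(xy)
    c.sort(key=lambda s:np.hypot(s[0][0]-xy[0],s[0][1]-xy[1])); return np.array(c[0][0])
def pick(xy,name=None,yaw=180):
    fingers.gripper_to(.58)
    p=near(xy,name)
    robot.move_to([p[0],p[1],.09],[180,0,yaw])
    hit=robot.line_to([p[0],p[1],.019],velocity=.1,f_stop=12)
    fingers.gripper_to(0,force=30); robot.line_to([p[0],p[1],.2],velocity=.2)
    print("hit",hit,"gap",robot.current_finger_gap()); return robot.current_finger_gap()>.25
def drop(d):
    G=bal(-.042,0,.009-d-.065); T=G+AX*.002
    robot.move_to(T-AX*.13,DROP)
    print("in hit",robot.line_to(T,velocity=.12,f_stop=15))
    fingers.gripper_to(.52); robot.line_to(T-AX*.13,velocity=.2); robot.pause(2.5)
E
python3 - <<'E'
from h import *
ok=pick((.434,-.125),"w9.png"); print(ok)
snap("wrist","w10.png"); print(robot.current_time_s())
E
```

```text
seen [([0.4339, -0.1231], [257.0, 190.0, 24.0, 25.0], 0.89)]
hit False gap 0.348737254915619
True
20.9833
```

View pics/w10.png

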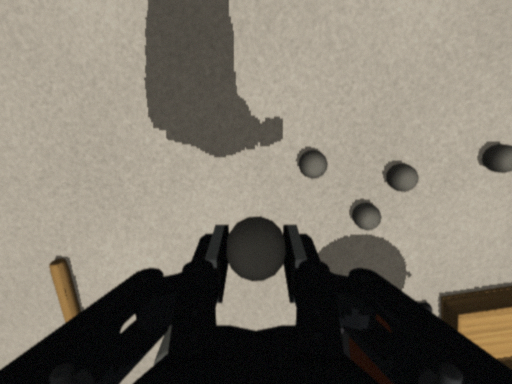

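Run:
```python
from h import *
d=.012
G=bal(-.042,0,.009-d-.065); T=G+AX*.002
robot.move_to(T-AX*.13,DROP); robot.line_to(T-AX*.07,velocity=.15)
print(robot.current_tool_pos(),robot.current_time_s())
snap("side","s11.png",(200,60,380,260),4);snap("wrist","w11.png",s=1.2)
```

```text
[0.5347705  0.01960055 0.22023346] 22.2583
```

View pics/s11.png

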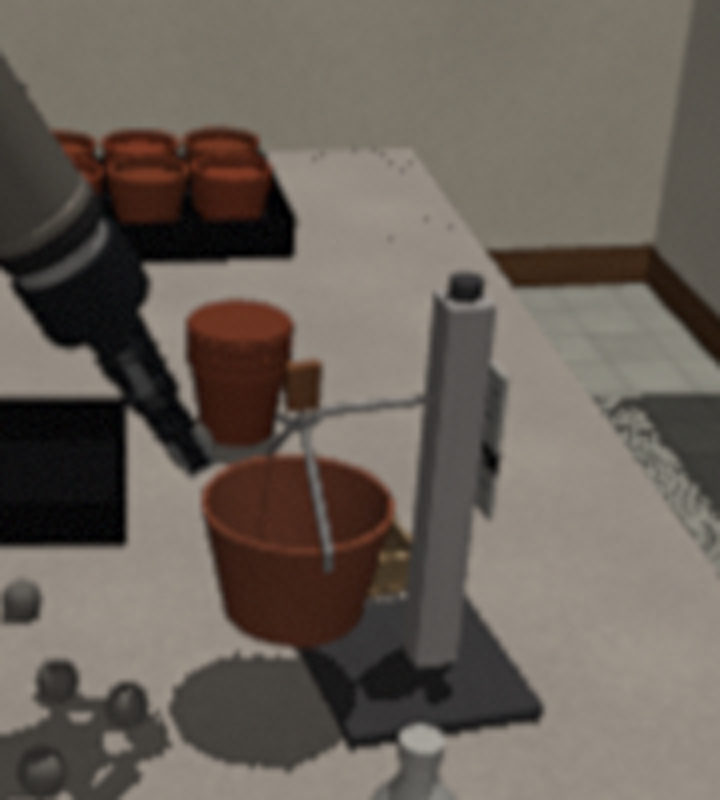

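View pics/w11.png

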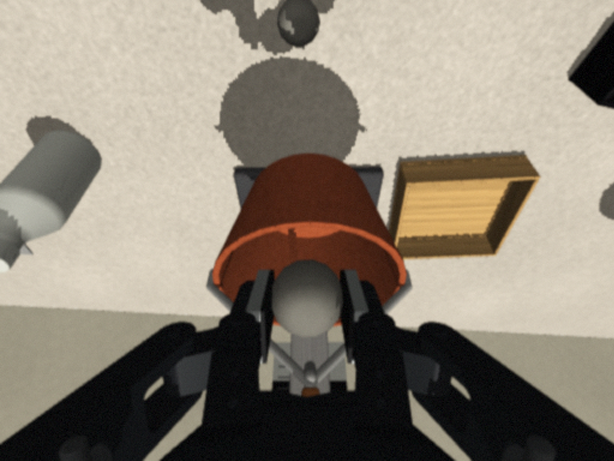

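Run:
```python
from h import *
G=bal(-.042,0,.009-.012-.065); T=G+AX*.002
print("in hit",robot.line_to(T,velocity=.1,f_stop=15),robot.current_contact_force())
fingers.gripper_to(.52); robot.line_to(T-AX*.13,velocity=.2); robot.pause(2.5)
print(dipv("s12.png"),robot.current_time_s()); robot.pause(.4); print(dipv()); snap("wrist","w12.png",s=1.2)
```

```text
in hit False [ 0.3635687  -0.32425809 -0.44236311]
(0.0241, -39.9) 26.9417
(0.0241, -39.8)
```

View pics/s12.png

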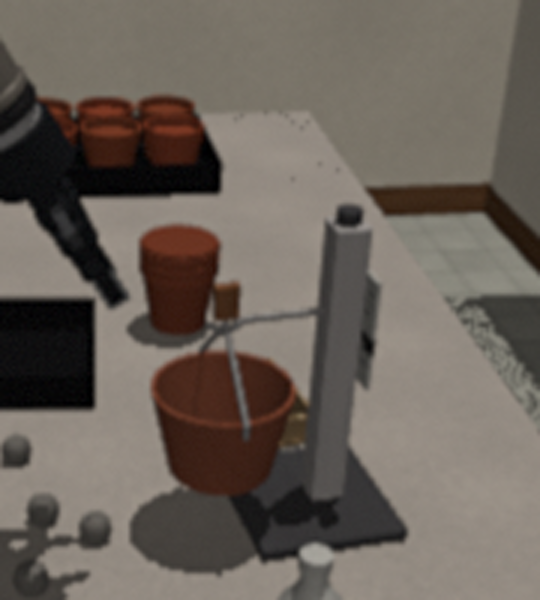

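View pics/w12.png

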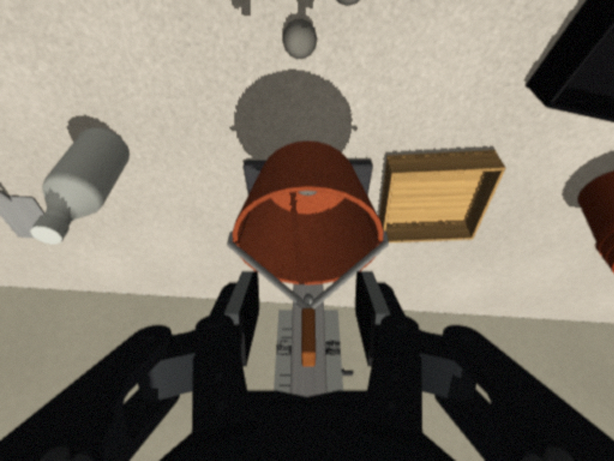

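Dip went from 12.1 to 24.1 mm with one stone. Repeating with the next stone.

Run:
```python
from h import *
if pick((.4283,-.0594)):
    drop(.024); print(dipv("s13.png")); robot.pause(.3); print(dipv())
snap("wrist","w13.png",s=1.2); print(robot.current_time_s())
```

```text
seen [([0.429, -0.0608], [254.0, 191.0, 28.0, 29.0], 0.91)]
hit False gap 0.34973018516683274
in hit False
(0.0371, -39.2)
(0.0371, -39.1)
37.3833
```

View pics/s13.png

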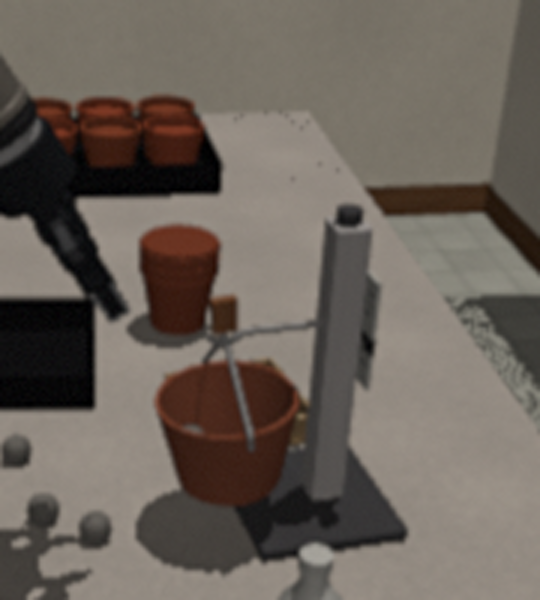

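Run:
```python
from h import *
if pick((.4215,.150)):
    drop(.038); print(dipv("s14.png")); robot.pause(.5); print(dipv())
snap("wrist","w14.png",s=1.2); print(robot.current_time_s())
```

```text
seen [([0.4236, 0.1513], [258.0, 192.0, 24.0, 28.0], 0.95)]
hit False gap 0.34857070777585236
in hit False
(0.0496, -37.6)
(0.0496, -37.5)
47.6083
```

View pics/s14.png

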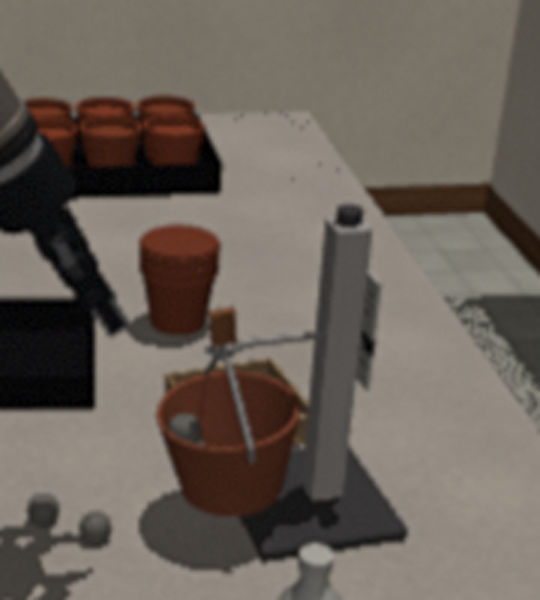

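View pics/w14.png

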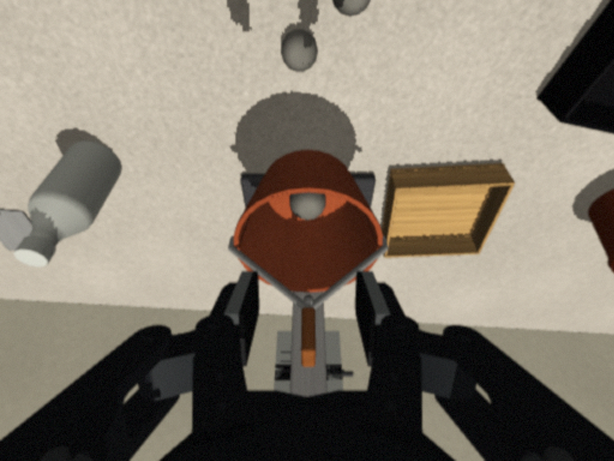

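Run:
```python
from h import *
fingers.gripper_to(.55)
o=[180,5,-173]; ax=Rt(o)[:,2]
T=bal(-.0022,0,.009-.0496+.025)
robot.line_to(bal(-.16,0,.15),[180,15,-173],velocity=.2)
robot.move_to(T-ax*.12,o)
im,C=snap("wrist","w15.png",s=1.5)
ap=bal(0,0,.009-.0496); up=-ax
rim=[ap-up*.065+s*.07*UY for s in(1,-1)]
print(proj(C,np.array([ap+up*.04,ap+up*.005,ap,*rim]))*1.5,dipv("s15.png"),robot.current_time_s())
```

```text
[[383.60153266 286.11906699]
 [383.42257367 268.73227498]
 [383.40049199 266.58691881]
 [470.48959659 244.24637104]
 [295.74300556 244.03417776]] (0.0496, -36.9) 49.4583
```

View pics/w15.png

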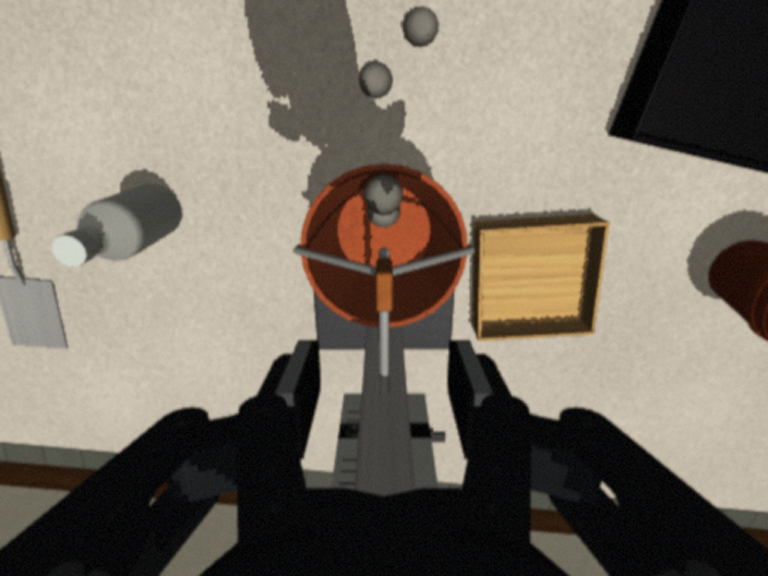

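View pics/s15.png

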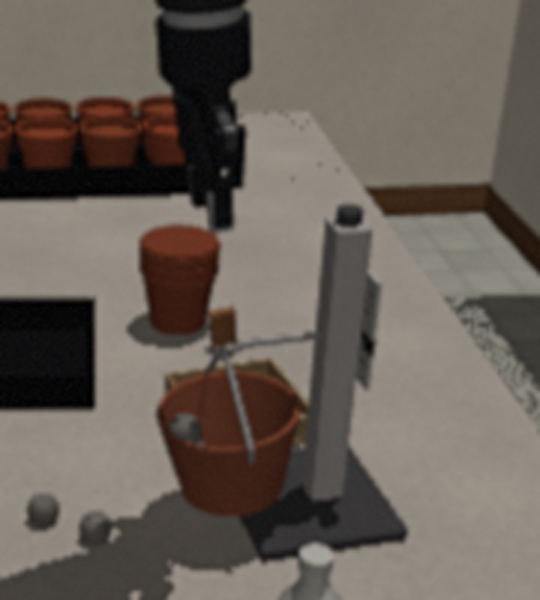

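Run:
```python
from h import *
o=[180,5,-173]; ax=Rt(o)[:,2]
T=bal(0,0,.009-.0496+.025)
robot.line_to(T-ax*.1,o,velocity=.15)
print(robot.line_to(T,velocity=.08,f_stop=6),robot.current_contact_force())
snap("side","s16.png",(200,60,380,260),3)
fingers.gripper_to(0,force=80); print(robot.current_finger_gap(),robot.current_contact_force())
U=bal(0,0,.034+.025)
robot.line_to(U,velocity=.08); print(robot.current_contact_force())
snap("side","s17.png",(200,60,380,260),3); snap("wrist","w17.png",s=1.5)
print(robot.current_tool_pos(),robot.current_time_s())
```

```text
False [-0.09401596  0.42879248 -0.65430335]
0.10504515359626795 [ 0.71341394  0.95613344 -0.01720814]
[ 0.45397762  0.09442705 -4.82715306]
[0.60960153 0.02933277 0.28803783] 52.8
```

View pics/s17.png

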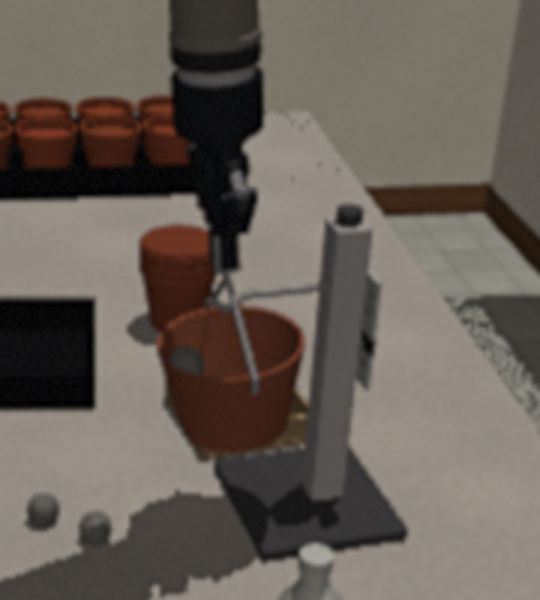

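View pics/w17.png

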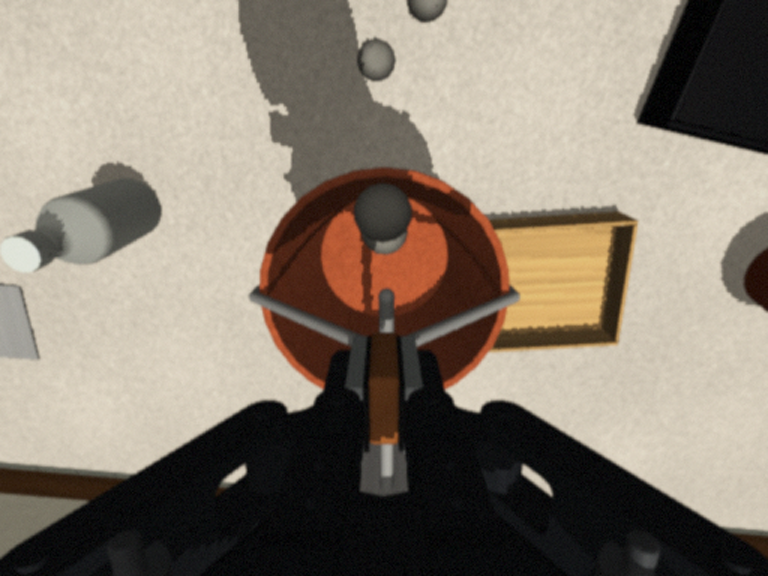

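Run:
```python
from h import *
robot.line_to(bal(-.17,0,.034+.025),velocity=.12); 
robot.line_to(bal(-.17,0,.034+.025),[180,0,-173],velocity=.05)
robot.pause(.4); print(robot.current_contact_force(), robot.current_time_s(),np.round(robot.current_joint_positions()))
snap("wrist","w18.png",s=1.2)
for y in(-173,-150,-130,165,150,120):
    print(y,[None if q is None else np.round(q) for q in (robot.inverse_kinematics([.424,.342,z],[180,0,y]) for z in(.29,.187))])
im,C=snap("top","t18.png",(110,100,430,300),2.5)
```

```text
[ 0.65129415 -0.55440371 -5.4477459 ] 55.0167 [ 43.   8. -51.  96.   6.  79.  88.]
-173 [array([  2.,  28., -65.,  81.,  26.,  86.,  35.]), array([  0.,  31., -60.,  91.,  28.,  74.,  33.])]
-150 [array([  3.,  29., -67.,  81.,  27.,  87.,  57.]), array([  1.,  32., -61.,  91.,  28.,  74.,  56.])]
-130 [array([  4.,  30., -68.,  81.,  28.,  87.,  77.]), array([  1.,  32., -61.,  91.,  29.,  74.,  75.])]
165 [array([  1.,  27., -63.,  81.,  24.,  86.,  14.]), array([ -0.,  31., -59.,  91.,  27.,  73.,  12.])]
150 [array([ -0.,  26., -60.,  81.,  23.,  85.,   1.]), array([ -2.,  29., -55.,  92.,  25.,  72.,  -1.])]
120 [array([ -4.,  24., -53.,  82.,  19.,  84., -26.]), array([ -6.,  27., -49.,  92.,  21.,  71., -28.])]
```

View pics/w18.png

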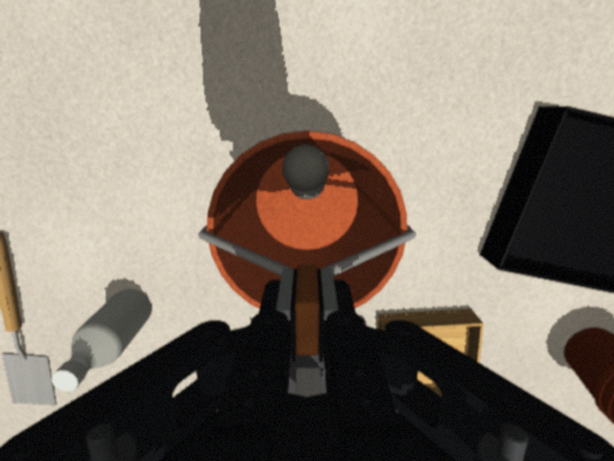

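View pics/t18.png

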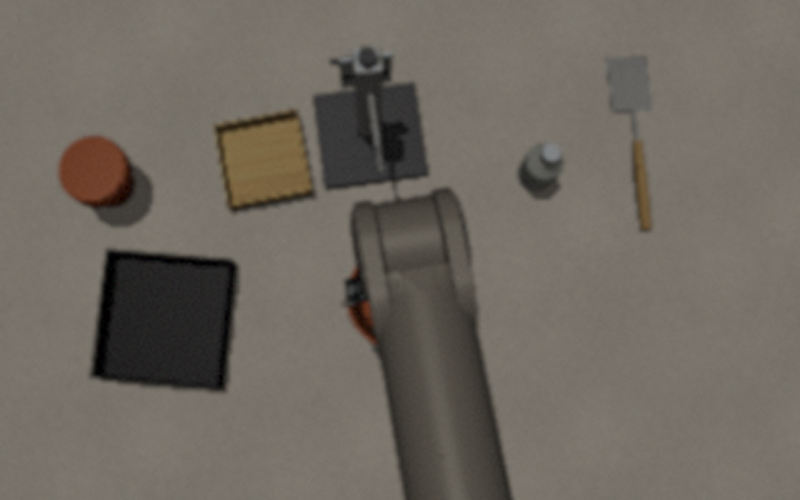

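Run:
```python
from h import *
robot.move_to([.424,.342,.29],[180,0,150]); robot.pause(.3)
robot.line_to([.424,.342,.205],velocity=.1); robot.pause(.2); f0=robot.current_contact_force()
hit=robot.line_to([.424,.342,.181],velocity=.03,f_stop=2.5)
print(hit,f0,robot.current_contact_force(),robot.current_tool_pos())
snap("side","s19.png",(120,60,300,260),4); snap("wrist","w19.png",s=1.2); print(robot.current_time_s())
```

```text
True [ 0.63887605  0.95933346 -5.70008986] [-0.7868102   0.63773617  5.0118222 ] [0.42333271 0.34195255 0.18565109]
58.7
```

View pics/s19.png

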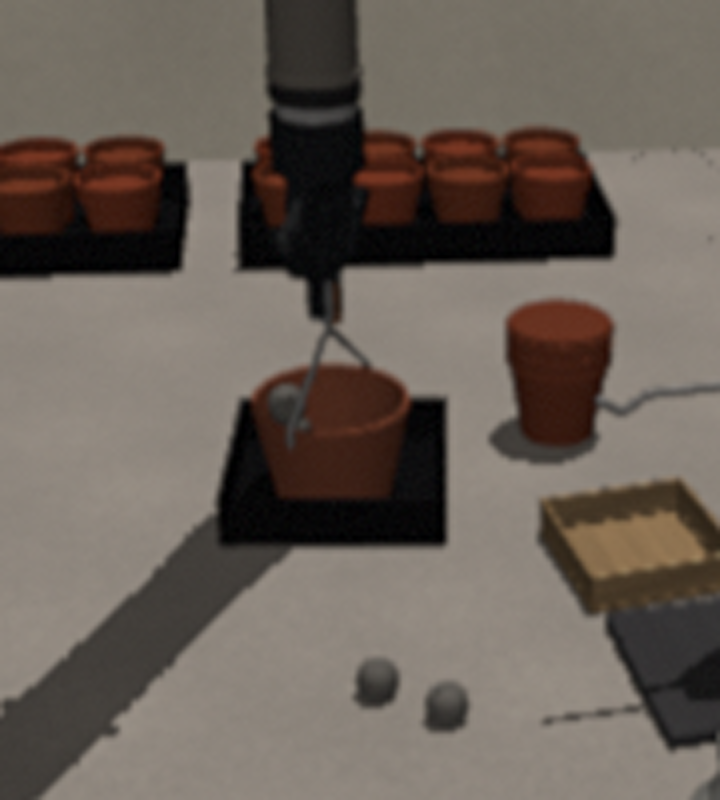

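View pics/w19.png

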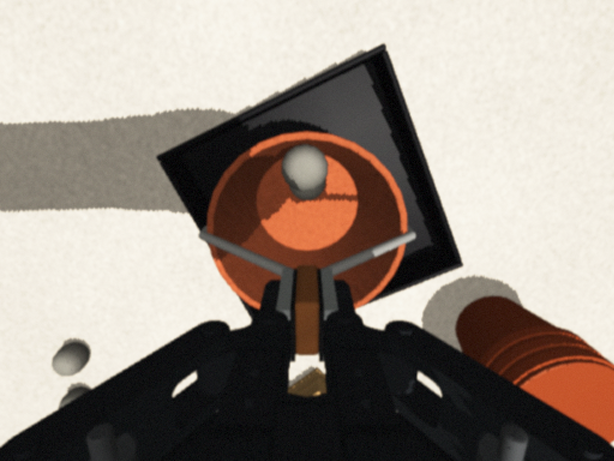

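Run:
```python
from h import *
fingers.gripper_to(.5); p=np.array(robot.current_tool_pos())
robot.line_to([p[0],p[1],.30],velocity=.12); snap("wrist","w20.png",s=1.2)
robot.move_to([.40,.03,.3],[180,0,180])
for s in stones("wrist"): print(s)
snap("side","s20.png",(120,60,340,280),3.5); 
print(dipv("s21.png"),robot.current_time_s())
```

```text
([0.4459, 0.0436], [264.0, 180.0, 21.0, 24.0], 0.88)
([0.4923, 0.0097], [242.0, 208.0, 18.0, 20.0], 0.85)
([0.3959, 0.3822], [497.0, 147.0, 22.0, 24.0], 0.61)
([0.4448, 0.3506], [468.0, 180.0, 89.0, 107.0], 0.6)
([0.406, 0.3612], [481.0, 154.0, 21.0, 18.0], 0.54)
([0.3965, 0.4011], [510.0, 148.0, 4.0, 16.0], 0.46)
([0.6775, 0.4384], [488.0, 307.0, 43.0, 78.0], 0.45)
(0.0036, 1.0) 61.775
```

View pics/s20.png

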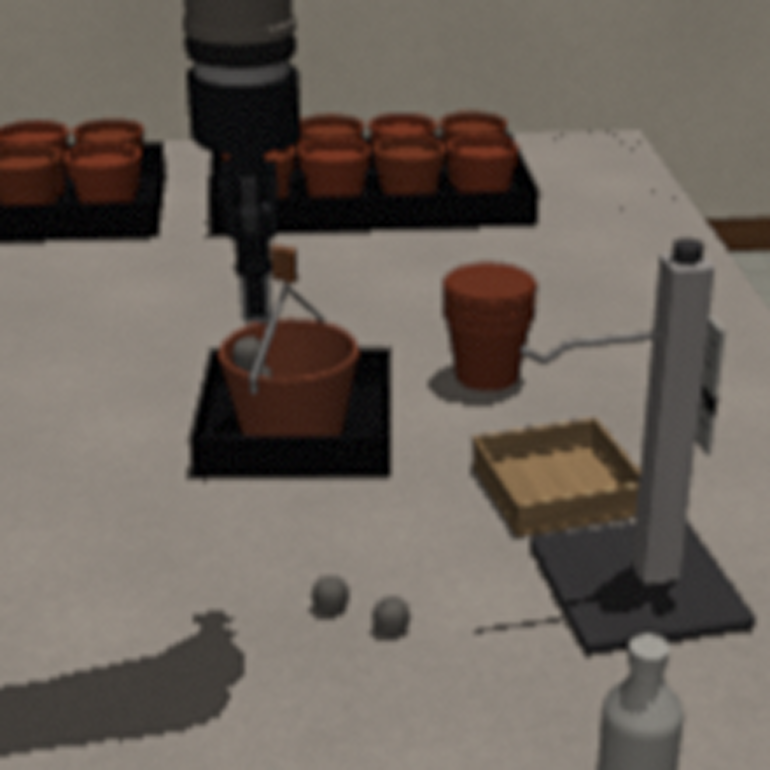

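View pics/w20.png

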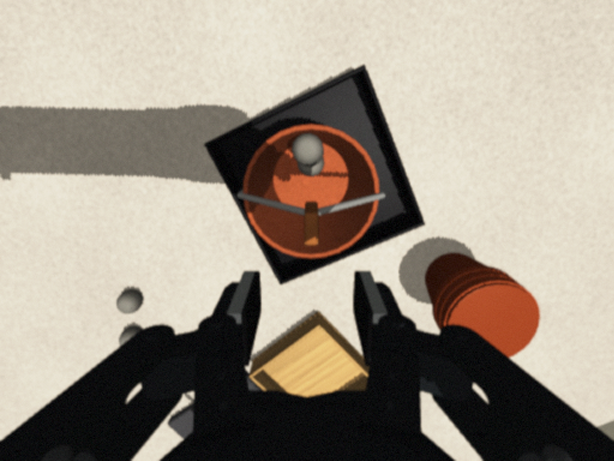

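Run:
```python
from h import *
for k,(xy,yw,off) in enumerate([((.4445,.043),145,.028),((.4925,.0095),180,-.028)]):
    ok=pick(xy,yaw=yw); print(ok)
    if not ok: break
    b=[.662-.13*off,.2005+off]
    robot.move_to([b[0],b[1],.15],[180,0,98])
    print("hit",robot.line_to([b[0],b[1],.030],velocity=.1,f_stop=8),robot.current_tool_pos())
    fingers.gripper_to(.5); robot.line_to([b[0],b[1],.16],velocity=.15)
    snap("wrist",f"w22_{k}.png",s=1.2); print(robot.current_time_s())
robot.move_to([.40,-.2,.35],[180,0,180])
snap("side","s22.png",(120,60,340,280),3.5);snap("top","t22.png",(110,100,430,300),2.5); print(robot.current_time_s())
```

```text
seen [([0.4467, 0.0422], [256.0, 193.0, 27.0, 28.0], 0.71), ([0.4912, 0.007], [227.0, 227.0, 26.0, 24.0], 0.69)]
hit False gap 0.35232503472020765
True
hit False [0.65913565 0.22863764 0.03105973]
69.175
seen [([0.4935, 0.0079], [254.0, 191.0, 24.0, 26.0], 0.66)]
hit False gap 0.3496272816817907
True
hit False [0.66643791 0.17259729 0.03102356]
77.75
79.65
```

View pics/s22.png

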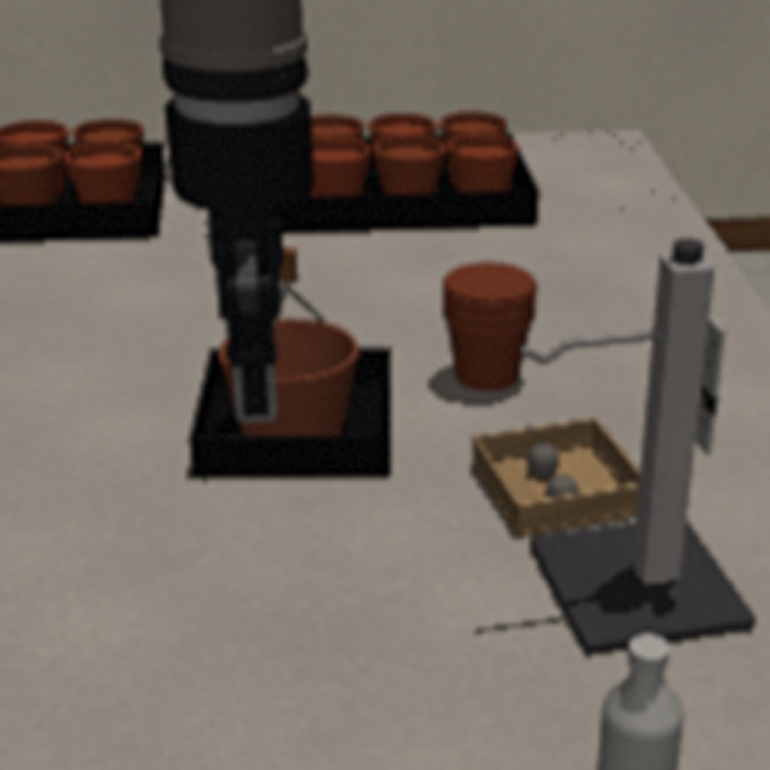

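View pics/t22.png

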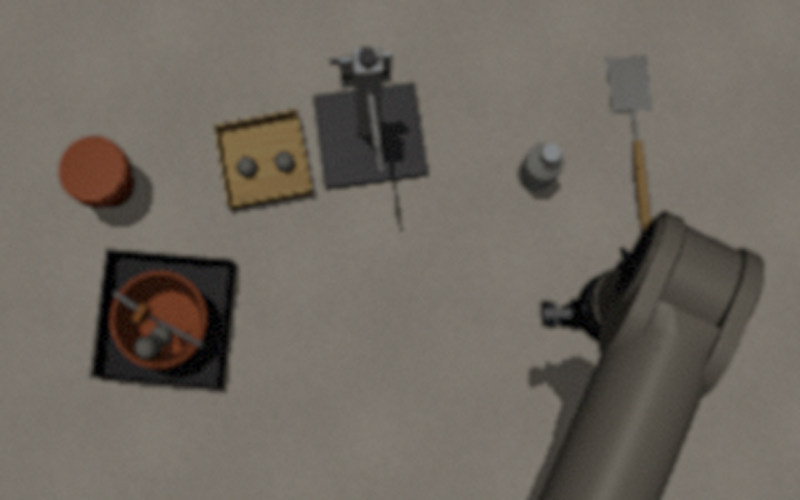

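Run:
```python
from h import *
robot.pause(.5); print(workorder.close_job())
```

```text
the job is handed in; nothing more can be done
None
```

The job is done and handed in; it took about 80 s of the 210 s allowed.

- **Weighing:** I hung the empty pot on the hook and it settled at a dip of about 12 mm. Three stones, added one at a time, brought it to 24, 37 and then 49.6 mm. The last is near the middle of the band (41–57 mm), and a camera view of the scale plate showed the pointer level with the black band.
- **Clearing up:** I took the pot off with its three stones and stood it upright in the black tray. The two left-over stones went into the wooden box.

**Final checks:** In the last top and side pictures the pot is upright and roughly central in the tray, and both stones are in the box. The wash bottle and the stack of pots look as they did at the start. The arm partly hides the spatula in the last top picture, but what shows of it has not moved.

**Less certain points:**
- Only two of the three stones in the pot can be told apart in the last top picture, because they lie piled against the near wall. The third is inferred from the dip readings and from the lifted weight, about 5.5 N.
- The hanging pot leaned roughly 5° because the stones sat off-centre. I levelled it before setting it down.

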